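Take the bayonet-locked vial carousel off the sample changer

ROBOT

A 6-joint arm with a two-finger parallel gripper is mounted at the origin on a cart in front of the work surface, level with it; the furniture and walls round the work are solid. World frame = base frame: x ahead of the robot, y to its left, z up, the work surface at z = 0. Lengths are in mm, angles in degrees, forces in N, time in s.
With the tool pointing down it reaches from about 325 to 925 mm from the base axis. Payload 3.1 kg.
Tool frame: the origin (TCP) lies on the centre line of the jaws, within the pads' length; the fingertips stand 14 mm ahead of it and the grasp point (between the pads) lies 5 mm behind it (tip_reach is the distance from the TCP to the fingertips, in mm); z points along the fingers, y is the line along which they close (so a half turn about z gives the same grasp; the last joint's range is limited). The gripper opens to 85 mm and grips with 20 to 120 N. Pads are 22 mm wide; open, the fingers measure 114 mm over their backs; the gripper's body (76 mm by 85 mm) begins 54 mm behind the grasp point. The pads swing forward as they close: fully open they stand 13 mm farther back than shut.
Start: joints at [66.853, 12.427, 92.441, -0, 75.132, -6.429], TCP at [179.779, 598.597, 207.1] pointing down, gripper open.
Joint ranges: [-157.48, 157.48], [-44.54, 120.13], [17.64, 146.25], [-64.5, 244.5], [7.68, 150.69], [-147.95, 147.95]. Speed limits (degrees/s): [159.86, 159.86, 180, 180, 180, 180].

INTERFACE

Orientations are given as [roll, pitch, yaw] about the fixed x, y, z axes, in that order (R = Rz(yaw) Ry(pitch) Rx(roll)).
In Python, from cell import movep, move_straight, goto_joints, grip, dwell, inverse_kinematics, camera, calibration, PlanningError, hand_in, trace, pinpoint, current_time, current_qpos, current_joint_vel, current_joint_efforts, current_tcp_pos, current_eef_rot, current_contact_force, current_moment, current_finger_gap, current_grip_force, tip_reach gives the robot as it stands. Calls block until the motion is done:
- movep(position, orientation): joint-space move of the TCP to a pose.
- move_straight(position, rot=None, vel=150, f_stop=None): straight line of the TCP; rot=None keeps the orientation; vel is the mean speed in mm/s. With f_stop (N) it stops when the force on the tool has changed by that much, and returns True; else False.
- goto_joints(angles): joint-space move.
- grip(opening, newtons=None): opening from 0.0 (shut) to 1.0 (fully open); newtons is the grip in N (None keeps the last); returns when the fingers have stopped.
- dwell(seconds).
- inverse_kinematics(position, orientation): joint angles nearest the present ones, or None.
- camera(name): name is "side" or "top" or "wrist"; returns the picture (384x512x3 uint8, red, green, blue); there is no depth.
- calibration(name): a dict with "fovy" (degrees; the focal length in pixels is half the picture's height over the tangent of half this angle, whatever the lens; pixels are square), "cx", "cy" (the principal point, pixels), "position" and "attitude" of the camera in the world. Camera axes: x right, y down, z forward; pixel columns grow to the right and rows downward; lengths in mm; the calibration is good to about 2 mm. A picture is of the moment at which its call begins: read the wrist's pose just before it. calibration takes no time and is no camera call; for the wrist camera it gives the pose at the moment of the call.
A pose or a line that the arm cannot do raises PlanningError and nothing moves.
- hand_in(): hands the job in; it is judged then, once.
Trained networks look in the newest picture that a camera, given by its name, has taken for a name from the list of things; names that differ only in an ending like _2 or _b are one class to them, and where a whole thing is asked for, a point or a joint stands for the part that bears it (a point fixed in the world has none). Each returns a list of dicts, best first, with "score" (0 to 1); they miss things now and then, are a little off and sometimes report something else, mostly with a low value. They report only what shows in the picture. A call takes as long as a camera call.
- trace(camera, label): "pixels" (384x512 bool, what is visible of it).
- pinpoint(camera, label): "at" ([x, y, z] in mm, in world coordinates, good to about 4 mm: a listed point, or the origin of a listed thing).
Readings, each from a call of its own:
- current_time(): time.
- current_qpos(): joint angles.
- current_joint_vel(): joint speeds.
- current_joint_efforts(): joint torques, N m.
- current_tcp_pos(): TCP position.
- current_eef_rot(): TCP orientation.
- current_contact_force(): force on the tool from outside, world axes, zero at the start.
- current_moment(): the same for the moment, N m.
- current_finger_gap(): opening from 0.0 (shut) to 1.0 (fully open).
- current_grip_force(): force on a finger pad.
Only numpy, scipy, OpenCV 4.12 (cv2) and the standard library are available. Lean on these libraries where they do the work, as an engineer would, in place of code of your own. Each camera call takes 0.05 s, during which the arm holds its last target. There are 200 camera calls.

TASK

Take the blue vial carousel off the sample changer for cleaning: its hub is locked on the drive spindle by a hidden bayonet, so draw it up lightly against the lock, turn it counter-clockwise (seen from above) by feel until the lock lets go, and slide it straight up off the spindle. Keep it level, set it down gently in the middle of the black mat with all its vials still standing in their pockets, and let go. Never force it: the carousel must not press on the spindle or the changer with more than about 20 N, and the other things on the bench stay where they are.

Things in the scene. Friction and masses are not known exactly. Their poses are not given: they have to be found in the camera images.
- sampler: Sample changer, white instrument fixed to the bench, 132 mm wide, 185 mm deep, 46 mm high in front; at the back (x +71 to +117 mm) a 92 mm high housing with a small parked sampling arm (top 152 mm). Origin on the axis of its vertical drive spindle, at bench level; x to the instrument's back, z up. The dark seat plate round the spindle, 100 mm across, has its top at z = 50 mm.
- spindle_tip (a point): Open upper end of the steel spindle, on its axis, 135 mm above the bench, hidden in the hub at first. The spindle is 14 mm thick and does not turn (the gearbox holds it). 66 to 71 mm above the bench it carries a cross pin, 28 mm from tip to tip, 5 mm thick, inside the hub; the pin's direction differs each time and is not reported.
- carousel: Blue vial carousel, loose, 0.25 to 0.45 kg with its vials: disc 116 mm across, 8 mm thick, six ring pockets (rims 20 mm above the underside) on a circle of 41 mm radius, and a central hub 118 mm tall. Origin at the centre of the underside, z up. The hub's bore, 17 mm wide, slides on the spindle with 1.5 mm play all round. It rests on the seat plate at first.
- knob (a point): Middle of the black round fluted knob on top of the hub, on its axis, 104 mm above the carousel's underside: the place to grip. The knob is 32 mm across and 28 mm tall (90 to 118 mm above the underside) and closes the bore at the top.
- bayonet (a point): Bayonet in the hub's bottom, on its axis, 13 mm above the underside: locked, the carousel rises only 3 mm until a ledge meets the cross pin. Turn it counter-clockwise (from above) by 5 to 85 degrees, different each time, and two slots come over the pin: free to lift for about 12 degrees, then a firm stop. The pin leaves the slots 20 mm up; then only the bore guides.
- mat: Black rubber mat, 150 x 150 mm, 3 mm thick, fixed on the bench beside the instrument, left or right of it. Origin at the centre of its underside, z up.
- vial_1: Clear glass vial, loose, 25 mm across, 30 mm tall, standing in a pocket of the carousel. Origin at the centre of its underside, z up along the vial.
- vial_2: Amber glass vial, loose, 25 mm across, 34 mm tall, standing in a pocket of the carousel. Origin at the centre of its underside, z up along the vial.
- vial_3: Clear glass vial like vial_1, in another pocket.
- vial_4: Amber glass vial like vial_2, in another pocket.
- red_cup: Bystander: sample cup with red screw lid, loose, 66 mm across, 64 mm tall. Origin at the centre of its underside.
- brown_bottle: Bystander: small brown bottle with blue cap, loose, 46 mm across, 84 mm tall. Origin at the centre of its underside.
- marker: Bystander: white and blue marker pen lying on the bench, loose, 132 mm long. Origin under its middle, y along the pen.

How it is judged (in metres and radians):
On the way, in this order (a step that is already met when the one before it is completed fails the run):
1. the bayonet has let go: the carousel is raised more than 12 mm above its seat, still on the spindle (z of carousel in the frame of sampler above 0.062 m and horizontal distance between carousel and sampler below 0.006 m), for 0.05 s.
2. the carousel is drawn off over the open end of the spindle (z of carousel in the frame of sampler above 0.135 m), for 0.1 s.
At the end, for the whole second after the job is handed in: The carousel stands flat on the mat, its centre within 30 mm of the mat's, tilted less than 3 degrees, at rest and released; all four vials stand upright in their pockets (horizontal distance between carousel and mat below 0.03 m and z of carousel in the frame of mat below 0.006 m and angle between carousel's own z axis and vertical below 0.05 rad and linear speed of carousel below 0.02 m/s and z of each of vial_1, vial_2, vial_3, vial_4 in the frame of carousel below 0.014 m and angle between each of vial_1, vial_2, vial_3, vial_4's own z axis and vertical below 0.2 rad and horizontal distance between each of vial_1, vial_2, vial_3, vial_4 and carousel below 0.05 m); the robot touches nothing.
It fails at once if the carousel bears on the spindle or the sample changer with more than 20 N (contact force between carousel and sampler above 20 N).
It fails at once if the carousel is tilted by more than 12 degrees (angle between carousel's own z axis and vertical above 0.21 rad).
It fails at once if the carousel is dropped or banged down (more than 40 N on the mat) (contact force between carousel and mat above 40 N).
It fails at once if a bystander is moved by more than 20 mm (distance of any of red_cup, brown_bottle, marker from where it was at the start of the episode above 0.02 m).
It also fails if it takes over 72 s, if anything falls off the work surface, if the arm or the gripper's body presses on something with over 40 N, if the wrist force passes 120 N, or if a joint passes its speed limit or range.

## Working session

There is one attempt and no reset: what is moved stays moved. The work goes in short steps, each a Python script; the robot and the scene stay as the last script left them, time stands still between calls to the robot, and variables do not carry over. Pictures are saved under pics/ and viewed, at most 10 in all, crops included, and the job is handed in when it is done.

```bash
mkdir -p pics; ls
python3 - <<'E'
from cell import *
import cv2,numpy as np
for c in("top","side"):
    im=camera(c); cv2.imwrite(f"pics/{c}0.png",im[:,:,::-1])
    k=calibration(c); print(c,{a:np.round(b,2).tolist() for a,b in k.items()})
    for l in("sampler","carousel","knob","mat","red_cup","brown_bottle","marker","vial_1","vial_2","spindle_tip"):
        print(l,[(round(float(d["score"]),2),np.round(d["at"]).tolist()) for d in pinpoint(c,l)[:3]])
print(current_time(),current_tcp_pos(),current_eef_rot(),tip_reach() if callable(tip_reach) else tip_reach)
E
```

```text
pics
top {'fovy': 53.11, 'cx': 262.21, 'cy': 186.37, 'position': [475.22, 100.69, 1017.46], 'attitude': [-177.38, -0.48, -91.2]}
sampler []
carousel [(0.6, [463.0, 285.0, 55.0])]
knob [(0.71, [464.0, 282.0, 152.0])]
mat [(0.97, [446.0, 78.0, 5.0])]
red_cup [(0.69, [666.0, 100.0, 0.0])]
brown_bottle []
marker [(0.75, [416.0, -159.0, -7.0]), (0.31, [464.0, 283.0, 50.0])]
vial_1 [(0.53, [465.0, 326.0, 61.0]), (0.5, [465.0, 239.0, 56.0]), (0.41, [500.0, 298.0, 56.0])]
vial_2 [(0.53, [465.0, 326.0, 61.0]), (0.5, [465.0, 239.0, 56.0]), (0.41, [500.0, 298.0, 56.0])]
spindle_tip [(0.57, [415.0, -158.0, -5.0])]
side {'fovy': 51.04, 'cx': 253.84, 'cy': 190.7, 'position': [941.24, 84.45, 904.28], 'attitude': [-152.41, 0.2, 90.15]}
sampler [(0.72, [458.0, 284.0, 2.0])]
carousel [(0.58, [459.0, 280.0, 50.0]), (0.4, [463.0, 285.0, 62.0])]
knob [(0.64, [466.0, 283.0, 153.0])]
mat [(0.94, [445.0, 72.0, -4.0])]
red_cup [(0.65, [670.0, 96.0, 0.0]), (0.56, [465.0, 282.0, 152.0])]
brown_bottle [(0.59, [638.0, -8.0, 1.0]), (0.31, [458.0, 242.0, 57.0])]
marker [(0.79, [418.0, -165.0, 0.0])]
vial_1 [(0.64, [462.0, 318.0, 56.0]), (0.54, [458.0, 244.0, 60.0]), (0.46, [426.0, 264.0, 55.0])]
vial_2 [(0.64, [462.0, 318.0, 56.0]), (0.54, [458.0, 244.0, 60.0]), (0.46, [426.0, 264.0, 55.0])]
spindle_tip [(0.61, [459.0, 282.0, 135.0]), (0.32, [464.0, 278.0, 52.0])]
1.1 [179.78594488 598.6110508  207.11641299] [1.79997163e+02 7.45204895e-04 1.63281062e+02] 14.0
```

```bash
python3 -c "
import cv2,numpy as np
a=cv2.imread('pics/top0.png');b=cv2.imread('pics/side0.png')
cv2.imwrite('pics/both.png',cv2.resize(np.vstack([a,b]),None,fx=.78,fy=.78))"
```

```text
(no output)
```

View pics/both.png

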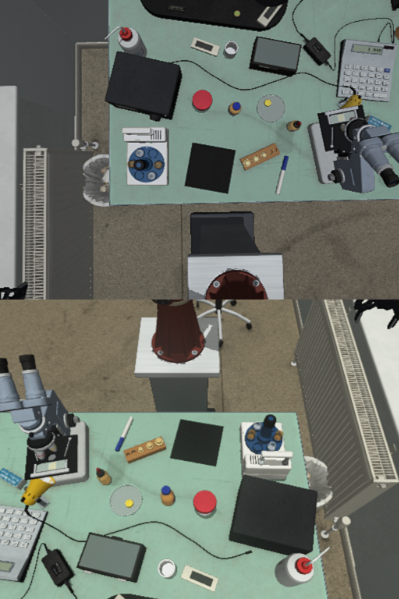

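The top view shows the instrument at left with its back toward +x and the mat to its right, and the network values agree with that. I'll go above the knob and measure with the wrist camera.

```bash
cat > h.py <<'E'
from cell import *
import cv2,numpy as np
from scipy.spatial.transform import Rotation as R
def down(yaw): return [180,0,yaw]
def ray(c,k,px):
    f=192/np.tan(np.radians(k["fovy"]/2))
    return R.from_euler("xyz",k["attitude"],degrees=True).apply([(px[0]-k["cx"])/f,(px[1]-k["cy"])/f,1])
E
python3 - <<'E'
from h import *
for y in range(-180,181,30):
    q=inverse_kinematics([463,283,155],down(y)); print(y,None if q is None else np.round(q,0).tolist())
p=current_tcp_pos(); move_straight([p[0],p[1],330],vel=250)
y=163
for i,(dx,dy) in enumerate(((-60,0),(-40,-60),(-60,60))):
    movep([463+dx,283+dy,330],down(163)); dwell(.3)
    k=calibration("wrist"); im=camera("wrist"); cv2.imwrite(f"pics/w{i}.png",im[:,:,::-1])
    print(np.round(k["position"],1),np.round(k["attitude"],1),k["fovy"])
    for l in("knob","carousel","sampler"):
        print(l,[(round(float(d["score"]),2),np.round(d["at"],1).tolist()) for d in pinpoint("wrist",l)[:2]])
    t=trace("wrist","knob")
    if t: m=t[0]["pixels"]; print("trace",t[0]["score"],m.sum(),np.argwhere(m).min(0),np.argwhere(m).max(0))
print(current_time())
E
python3 -c "
import cv2,numpy as np
cv2.imwrite('pics/wb.png',cv2.resize(np.hstack([cv2.imread('pics/w0.png'),cv2.imread('pics/w1.png')]),(800,300)))"
```

```text
-180 [24.0, 5.0, 106.0, 0.0, 68.0, -66.0]
-150 [24.0, 5.0, 106.0, 0.0, 68.0, -96.0]
-120 [24.0, 5.0, 106.0, 0.0, 68.0, -126.0]
-90 None
-60 None
-30 [24.0, 5.0, 106.0, -0.0, 68.0, 144.0]
0 [24.0, 5.0, 106.0, -0.0, 68.0, 114.0]
30 [24.0, 5.0, 106.0, -0.0, 68.0, 84.0]
60 [24.0, 5.0, 106.0, -0.0, 68.0, 54.0]
90 [24.0, 5.0, 106.0, -0.0, 68.0, 24.0]
120 [24.0, 5.0, 106.0, -0.0, 68.0, -6.0]
150 [24.0, 5.0, 106.0, 0.0, 68.0, -36.0]
180 [24.0, 5.0, 106.0, 0.0, 68.0, -66.0]
[335.2 303.  497.5] [1.639e+02 1.000e-01 7.310e+01] 68.69991885849082
knob [(0.82, [458.3, 285.7, 153.7])]
carousel [(0.58, [464.9, 283.5, 53.5])]
sampler []
trace 0.77 2843 [157 229] [227 297]
[355.1 243.1 497.5] [1.639e+02 1.000e-01 7.310e+01] 68.69991885849082
knob [(0.65, [463.2, 286.7, 153.4])]
carousel [(0.58, [466.9, 281.8, 52.6])]
sampler [(0.72, [460.1, 283.3, 151.4]), (0.26, [448.3, 75.5, 1.0])]
trace 0.8 3377 [133 260] [204 331]
[335.8 361.7 497.6] [1.639e+02 1.000e-01 7.290e+01] 68.69991885849082
knob [(0.95, [459.1, 285.5, 153.2]), (0.74, [668.1, 103.2, 0.6])]
carousel [(0.84, [463.4, 283.4, 53.8]), (0.23, [459.3, 241.5, 55.6])]
sampler []
trace 0.82 3093 [166 194] [238 264]
5.75
```

View pics/wb.png

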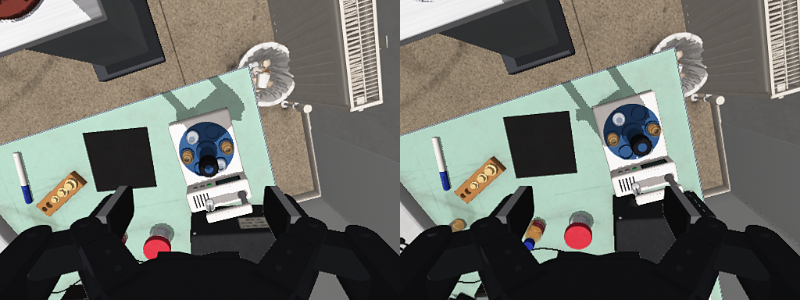

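The wrist views show the knob as the dark round at about (208,160) in the left half. I'll fit the knob cylinder to traces taken at opposite yaws, so that camera mounting errors cancel.

```bash
cat > fit.py <<'E'
from h import *
from scipy.optimize import least_squares
def views(poses,label="knob"):
    V=[]
    for p,y in poses:
        movep(p,down(y)); dwell(.3); k=calibration("wrist"); im=camera("wrist"); t=trace("wrist",label)
        if not t: print("no trace",y);continue
        m=t[0]["pixels"].astype(np.uint8)
        n,l,s,c=cv2.connectedComponentsWithStats(m); j=1+np.argmax(s[1:,4]); 
        V.append((k,c[j],s[j,4],np.round(t[0]["score"],2)))
    return V,im
def proj(k,P):
    f=192/np.tan(np.radians(k["fovy"]/2)); q=R.from_euler("xyz",k["attitude"],degrees=True).inv().apply(P-np.array(k["position"]))
    return np.c_[f*q[:,0]/q[:,2]+k["cx"],f*q[:,1]/q[:,2]+k["cy"]]
a=np.linspace(0,2*np.pi,40,endpoint=False)
def pred(k,x,y,z0=140,z1=168,r=16):
    P=np.vstack([np.c_[x+r*np.cos(a),y+r*np.sin(a),0*a+z] for z in(z0,z1)])
    h=cv2.convexHull(proj(k,P).astype(np.float32)); M=cv2.moments(h)
    return np.array([M["m10"]/M["m00"],M["m01"]/M["m00"]]),M["m00"]
def solve(V,**kw):
    s=least_squares(lambda v:np.hstack([pred(k,*v,**kw)[0]-c for k,c,_,_ in V]),[463,283],loss="soft_l1",diff_step=1e-5)
    return s
E
python3 - <<'E'
from fit import *
V,im=views([([463,283,250],y) for y in(180,135,90,45,0)])
cv2.imwrite("pics/w5.png",im[:,:,::-1])
s=solve(V); print(s.x,np.round(s.fun.reshape(-1,2),1).tolist())
for v in V:
    print(solve([v]).x.round(1),v[2],round(pred(v[0],*s.x)[1]),v[3],np.round(v[1]))
for l in("knob","carousel","sampler"): print(l,[(round(float(d["score"]),2),np.round(d["at"],1).tolist()) for d in pinpoint("wrist",l)[:2]])
print(current_time())
E
```

```text
[461.5668748  282.98285032] [[0.4, 20.9], [0.9, 20.8], [0.1, 19.2], [-1.4, 20.0], [-2.0, 22.5]]
[441.  282.6] 4818 1065 0.63 [253. 164.]
[446.6 296.7] 4745 1077 0.62 [253. 164.]
[461.5 301.8] 4942 1078 0.95 [252. 166.]
[476.4 296. ] 5041 1078 0.63 [253. 166.]
[483.7 281.1] 4816 1078 0.55 [254. 165.]
knob [(0.96, [458.1, 285.0, 155.0])]
carousel [(0.8, [464.9, 282.8, 52.2])]
sampler [(0.49, [428.9, 268.0, 56.7]), (0.33, [467.0, 321.2, 60.5])]
11.5417
```

View pics/w5.png

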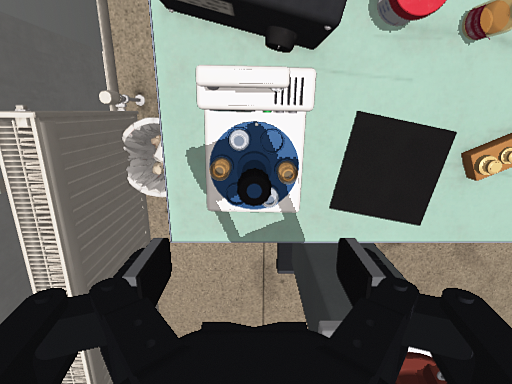

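The close view at yaw 0 shows the knob at about (254,187), and the trace covered the whole carousel. I'll segment the black knob inside that trace instead.

```bash
cat >> fit.py <<'E'
def kviews(poses):
    V=[]
    for p,y in poses:
        movep(p,down(y)); dwell(.3); k=calibration("wrist"); im=camera("wrist"); g=im.max(2)
        m=((g<45)&(np.hypot(*(np.indices(g.shape)-np.array([187,254])[:,None,None]))<60)).astype(np.uint8)
        m=cv2.morphologyEx(m,cv2.MORPH_OPEN,np.ones((5,5),np.uint8)); m=cv2.morphologyEx(m,cv2.MORPH_CLOSE,np.ones((9,9),np.uint8))
        n,l,s,c=cv2.connectedComponentsWithStats(m); j=1+np.argmax(s[1:,4])
        V.append((k,c[j],s[j],0)); v=im.copy(); v[l==j]=[255,0,0]; cv2.imwrite(f"pics/k{y}.png",v[120:260,180:330,::-1])
    return V
E
python3 - <<'E'
from fit import *
V=kviews([([462,283,250],y) for y in(180,90,0)])
s=solve(V); print(s.x,np.round(s.fun.reshape(-1,2),1).tolist())
for v in V: print(solve([v]).x.round(1),v[2],round(pred(v[0],*s.x)[1]),np.round(v[1],1))
cv2.imwrite("pics/k.png",np.hstack([cv2.imread(f"pics/k{y}.png") for y in(180,90,0)]))
print(current_time(),current_contact_force(),current_moment())
E
```

```text
[461.99609597 281.76956773] [[0.3, 1.3], [0.0, 1.0], [-0.4, 1.5]]
[460.7 281.4] [237 168  34  37 880] 1078 [253.5 185.6]
[462.  282.8] [237 168  34  37 863] 1078 [253.9 185.3]
[463.5 281.4] [237 167  34  37 877] 1078 [253.8 184.7]
18.0417 [-0.03128742 -0.17001779 -0.0560585 ] [ 0.02283339 -0.00842972 -0.00179753]
```

View pics/k.png

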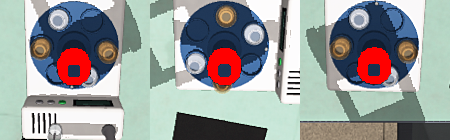

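The knob mask is good in all three views, and the fit puts the axis at about (462.0, 281.8). Next: descend, grip gently and check side forces.

```bash
cat >> h.py <<'E'
def F(tag=""):
    print(tag,round(current_time(),1),"F",np.round(current_contact_force(),1),"M",np.round(current_moment(),2),"tcp",np.round(current_tcp_pos(),1),"gap",np.round(current_finger_gap(),3),"g",np.round(current_grip_force(),1),flush=True)
E
python3 - <<'E'
from h import *
F("start")
print(move_straight([462,281.8,149],rot=down(0),vel=60,f_stop=5)); dwell(.2);F("down")
grip(0.45,20);F("near")
grip(0.0,20); dwell(.3);F("grip")
E
```

```text
start 18.0 F [-0.  -0.2 -0.1] M [ 0.02 -0.01 -0.  ] tcp [462. 283. 250.] gap 1.003 g 0.0
False
down 20.1 F [ 0.1 -0.1 -0.1] M [0.   0.03 0.04] tcp [462.1 281.8 149.3] gap 0.998 g 0.0
near 20.6 F [0.4 0.7 0.1] M [0.04 0.01 0.  ] tcp [462.  281.8 149. ] gap 0.452 g 0.0
grip 21.4 F [-0.1 -0.1  0.3] M [-0.01 -0.02 -0.03] tcp [462.  281.8 149. ] gap 0.001 g 0.0
```

The fingers shut on nothing, so I'll look.

Run:
```python
from h import *
ims=[camera(c) for c in("top","side","wrist")]
a=cv2.resize(ims[0][150:290,120:260],(400,400));b=cv2.resize(ims[1][100:240,270:410],(400,400))
cv2.imwrite("pics/miss.png",np.hstack([a,b])[:,:,::-1])
cv2.imwrite("pics/missw.png",ims[2][:,:,::-1])
for c in("side","wrist"):
  print([(round(float(d["score"]),2),np.round(d["at"],1).tolist()) for d in pinpoint(c,"knob")[:2]])
```

```text
[(0.86, [463.4, 283.6, 152.4])]
[(0.86, [461.7, 285.4, 154.5])]
```

View pics/miss.png

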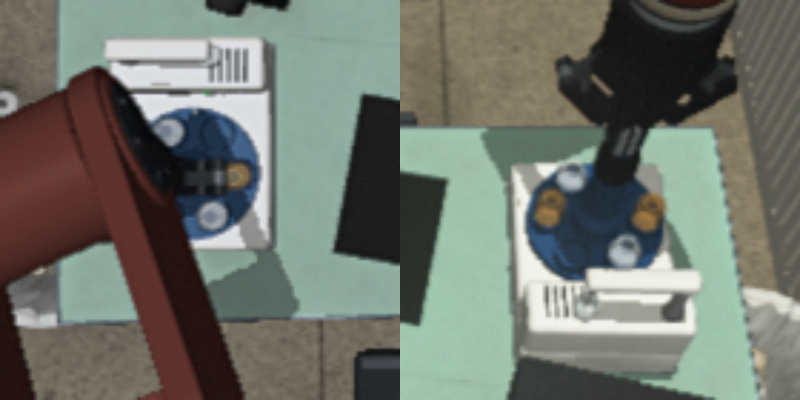

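View pics/missw.png

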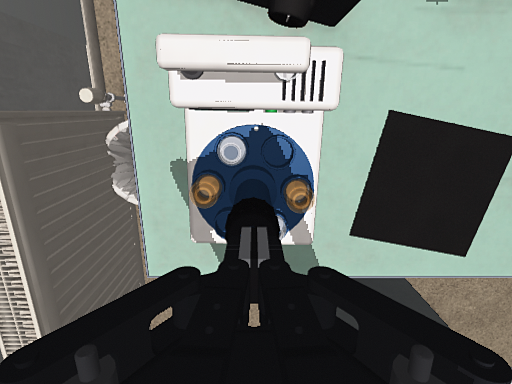

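Run:
```python
from fit import *
F("now")
k=calibration("wrist"); print(np.round(k["position"],1),np.round(k["attitude"],1),k["cx"],k["cy"])
im=cv2.imread("pics/missw.png"); 
P=np.array([[462,282,z] for z in(135,149,140,168,58)]+[[462-16,282,168],[462+16,282,168]],float)
print(proj(k,P).round(0).tolist())
c=im[110:290,170:340]; c=cv2.convertScaleAbs(cv2.resize(c,None,fx=3.3,fy=3.3,interpolation=cv2.INTER_CUBIC),alpha=2.5,beta=10)
cv2.imwrite("pics/mw2.png",c)
for cam in("top","side"):
  k=calibration(cam);print(cam,proj(k,P).round(0).tolist())
```

```text
now 21.6 F [-0.1 -0.3 -0.7] M [-0.04 -0.03  0.01] tcp [462.  281.8 149. ] gap 0.004 g 0.0
[533.1 280.6 316.5] [163.7  -0.  -90. ] 253.68129106899286 191.2574969083852
[[251.0, 216.0], [251.0, 224.0], [251.0, 219.0], [251.0, 237.0], [252.0, 187.0], [251.0, 262.0], [251.0, 211.0]]
top [[180.0, 211.0], [179.0, 212.0], [179.0, 211.0], [177.0, 212.0], [186.0, 211.0], [177.0, 219.0], [177.0, 204.0]]
side [[344.0, 160.0], [345.0, 157.0], [344.0, 159.0], [347.0, 152.0], [337.0, 177.0], [346.0, 146.0], [347.0, 158.0]]
```

View pics/mw2.png

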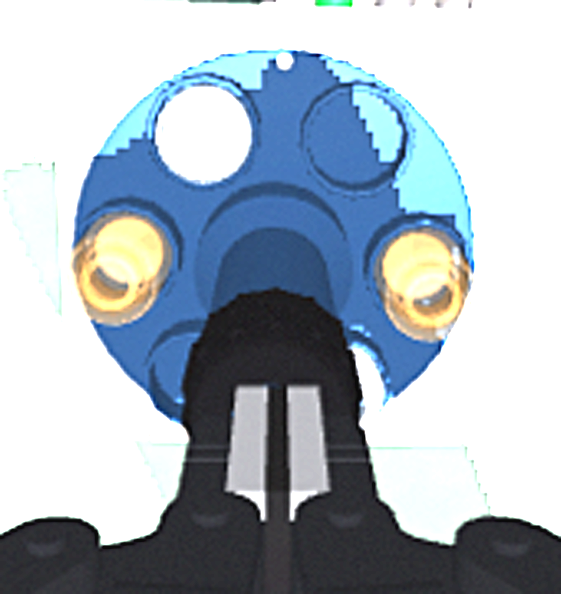

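The view appears to show the jaws shut inside the knob's outline, at the height where the knob should be. I'll reopen, check how the jaws sit relative to the knob, and close again in steps.

Run:
```python
from h import *
grip(0.6,20);F("open.6"); a=camera("wrist")
for o in(.45,.38,.3):
    grip(o,20);F(o)
b=camera("wrist")
c=np.hstack([i[110:290,160:350] for i in(a,b)])
cv2.imwrite("pics/re.png",cv2.convertScaleAbs(cv2.resize(c,None,fx=2.1,fy=2.1,interpolation=cv2.INTER_CUBIC)[:,:,::-1],alpha=2.5,beta=10))
```

```text
open.6 22.1 F [-0.9 -0.3 -0.5] M [-0.04 -0.02  0.  ] tcp [462.  281.8 149. ] gap 0.598 g 0.0
0.45 22.5 F [-0.6  0.5  0.1] M [ 0.01 -0.02  0.  ] tcp [462.  281.8 149. ] gap 0.45 g 0.0
0.38 22.7 F [ 1.5 -0.1 -0.2] M [-0.01 -0.01 -0.04] tcp [462.  281.8 149. ] gap 0.379 g 0.0
0.3 22.9 F [-0.4 -0.3  0.6] M [-0.02 -0.03 -0.05] tcp [462.  281.8 149. ] gap 0.301 g 0.0
```

View pics/re.png

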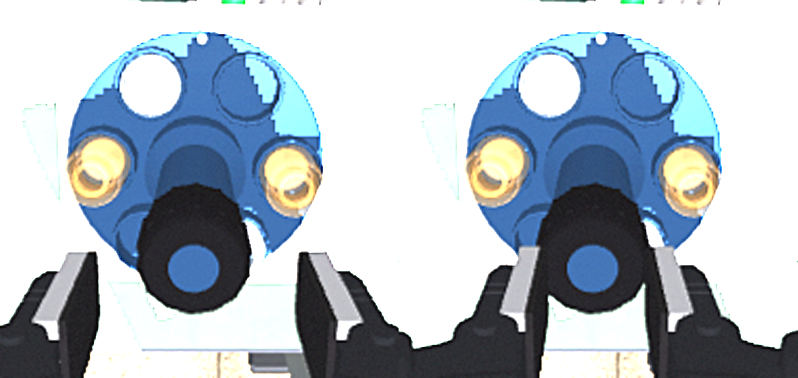

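The picture shows the pad tips above the knob top, not beside it: at 0.3 the pads lie over its edges, with the lateral centring good. So the fingers reach less far than I assumed. I'll step down under a force stop until they catch.

Run:
```python
from h import *
for z in (139,130,122):
    grip(.6,20)
    s=move_straight([462,281.8,z],rot=down(0),vel=40,f_stop=4); 
    if s: F("touched"); break
    grip(0.2,20); dwell(.2); F(z)
    if current_finger_gap()>.24: break
im=camera("wrist"); c=im[110:290,140:370]
cv2.imwrite("pics/re2.png",cv2.convertScaleAbs(cv2.resize(c,None,fx=3,fy=3,interpolation=cv2.INTER_CUBIC)[:,:,::-1],alpha=2.5,beta=10))
```

```text
139 24.3 F [-0.   1.6  0.3] M [ 0.23  0.   -0.06] tcp [462.2 282.1 139.2] gap 0.356 g 19.9
```

It caught at 139, with the tips just over the knob's rim. I'll reopen, go 12 mm deeper for a full grasp, and lift lightly.

Run:
```python
from h import *
grip(.55,20)
s=move_straight([462,281.5,127],rot=down(0),vel=40,f_stop=4); F("deep %s"%s)
if not s:
    grip(0.2,20); dwell(.2); F("grip20")
    im=camera("wrist"); c=im[110:290,140:370]
    cv2.imwrite("pics/re2.png",cv2.convertScaleAbs(cv2.resize(c,None,fx=3,fy=3,interpolation=cv2.INTER_CUBIC)[:,:,::-1],alpha=2.5,beta=10))
    grip(0.2,45); dwell(.2); F("grip45")
```

```text
deep False 25.1 F [-0.8  0.6  0.1] M [0.03 0.03 0.01] tcp [461.6 281.3 126.4] gap 0.55 g 0.0
grip20 25.6 F [-0.5  2.   0.9] M [ 0.32  0.03 -0.03] tcp [462.1 281.9 127.2] gap 0.364 g 20.6
grip45 26.0 F [-0.2  2.5  2. ] M [0.53 0.05 0.05] tcp [462.2 281.9 127.4] gap 0.358 g 44.5
```

View pics/re2.png

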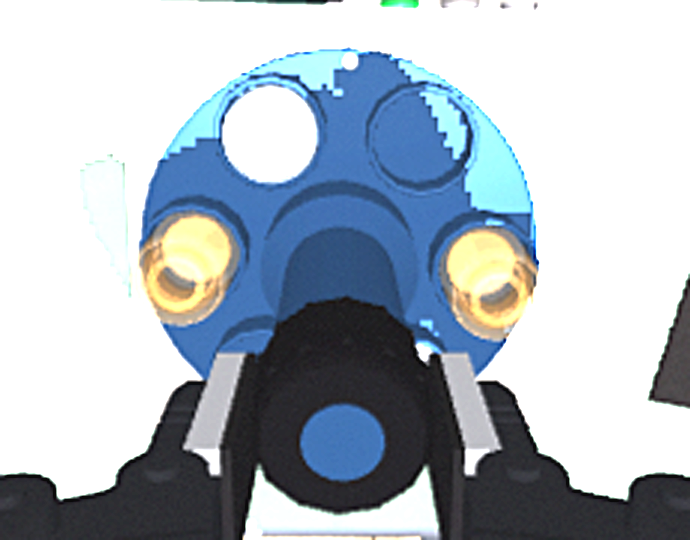

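The knob sits centred between the pads. Now I'll draw it up lightly.

Run:
```python
from h import *
for dz in (.7,1.4,2.1,2.8,3.3,3.8):
    move_straight([462.1,282.0,127.2+dz],rot=down(0),vel=15); dwell(.15); F(dz)
    if current_contact_force()[2]<-8: break
```

```text
0.7 26.4 F [-0.5  0.2 -0.4] M [-0.04  0.02 -0.03] tcp [461.6 281.3 127.2] gap 0.351 g 44.9
1.4 26.8 F [ 0.5  0.5 -3. ] M [ 0.05 -0.01 -0.06] tcp [461.9 281.8 128.3] gap 0.355 g 44.7
2.1 27.2 F [ 0.1  0.2 -3.5] M [0.02 0.02 0.02] tcp [462.1 282.  129.3] gap 0.354 g 44.7
2.8 27.6 F [-0.4  0.3 -3.4] M [-0.05  0.01 -0.06] tcp [462.1 282.  130. ] gap 0.358 g 44.9
3.3 28.0 F [ 0.3  0.1 -6.8] M [ 0.09 -0.06 -0.03] tcp [461.8 281.9 130.1] gap 0.35 g 45.1
3.8 28.4 F [  1.5   0.1 -11.8] M [ 0.18 -0.12  0.01] tcp [461.5 281.8 130.2] gap 0.355 g 45.3
```

Weight is about 3.5 N, and the ledge meets the pin at TCP z ≈ 130. I'll turn counter-clockwise with a light upward pull, watching Fz and Mz.

```bash
cat > turn.py <<'E'
from h import *
def rd(n=3):
    a=[]
    for _ in range(n): a.append(np.r_[current_contact_force(),current_moment()[2]]); dwell(.04)
    return np.mean(a,0)
def turn(x,y,z,yaws):
    for w in yaws:
        move_straight([x,y,z],rot=down(w),vel=40); f=rd()
        print(w,np.round(f,2),np.round(current_tcp_pos(),1),round(current_time(),1),flush=True)
        if np.hypot(*f[:2])>7 or abs(f[3])>.5: print("STOP"); return w,"stop"
        if f[2]>-5.0: print("FREE?"); return w,"free"
    return w,"end"
E
python3 - <<'E'
from turn import *
w,r=turn(462.1,282.0,130.75,np.arange(0,40,4))
E
```

```text
0 [ 4.200e-01  1.010e+00 -1.236e+01 -1.000e-02] [461.7 281.8 130.3] 28.8
4 [ -0.23   1.09 -13.37   0.03] [461.7 281.8 130.3] 29.2
8 [  0.24   0.07 -14.84   0.09] [461.8 281.8 130.4] 29.6
12 [  0.76  -0.41 -15.81   0.02] [461.8 281.8 130.4] 29.9
16 [  0.38  -0.05 -15.72   0.05] [461.9 281.8 130.5] 30.3
20 [  0.64  -0.53 -16.54   0.06] [462.  281.9 130.6] 30.7
24 [  0.49  -0.43 -16.12   0.  ] [462.1 282.  130.8] 31.1
28 [-0.71 -1.15 -8.47  0.15] [463.  282.5 132.3] 31.4
32 [ 0.68 -0.65 -3.77  0.02] [463.5 282.7 132.4] 31.8
FREE?
```

The lock let go at about 28–32°. I'll turn a little further into the window and lift slowly with a force stop.

Run:
```python
from turn import *
move_straight([462.1,282.0,131.5],rot=down(34),vel=30); dwell(.2); F("34")
for z in (134,137,141,146,152,160):
    s=move_straight([462.1,282,z],vel=15 if z<142 else 25,f_stop=6); F("%s %s"%(z,s))
    if s: 
        p=current_tcp_pos(); move_straight(p-np.array([0,0,.5]),vel=20); break
```

```text
34 32.3 F [-0.6 -0.4 -3.2] M [0.02 0.05 0.  ] tcp [462.1 282.  131.5] gap 0.354 g 47.0
134 False 32.6 F [ 0.7 -0.1 -3.2] M [0.01 0.01 0.03] tcp [462.3 282.1 134.3] gap 0.351 g 47.0
137 False 32.9 F [ 0.7 -0.1 -3.7] M [-0.04 -0.02  0.01] tcp [462.3 282.1 137.2] gap 0.351 g 47.0
141 False 33.3 F [ 0.4  0.1 -3.5] M [-0.01  0.05  0.08] tcp [462.3 282.1 141.3] gap 0.354 g 47.0
146 False 33.7 F [-0.5 -0.  -3.9] M [0.   0.   0.03] tcp [462.4 282.1 146.4] gap 0.352 g 47.0
152 False 34.1 F [ 0.3  0.3 -2.5] M [-0.04 -0.03 -0.02] tcp [462.4 282.1 152.4] gap 0.349 g 47.0
160 False 34.5 F [ 0.3  0.8 -4.1] M [ 0.01  0.01 -0.02] tcp [462.3 282.1 160.3] gap 0.355 g 47.0
```

Run:
```python
from turn import *
print(move_straight([462.1,282,215],vel=35,f_stop=8)); F("up")
print(move_straight([462.1,282,235],vel=35,f_stop=8)); dwell(.1); F("up2")
move_straight([446,75,235],vel=90); dwell(.2); F("over")
for c in("top","side"):
    camera(c)
    for l in("carousel","mat"): print(c,l,[(round(float(d["score"]),2),np.round(d["at"]).tolist()) for d in pinpoint(c,l)[:2]])
```

```text
False
up 36.3 F [-0.   0.6 -3.2] M [0.   0.01 0.01] tcp [461.9 281.9 214.7] gap 0.356 g 47.0
False
up2 37.1 F [-0.1 -0.2 -3.5] M [-0.01 -0.07 -0.03] tcp [461.8 281.9 234.6] gap 0.357 g 47.0
over 39.8 F [ 1.1  0.2 -3.3] M [0.04 0.   0.02] tcp [446.   75.2 235. ] gap 0.349 g 47.0
top carousel []
top mat [(0.65, [464.0, 284.0, 139.0])]
side carousel [(0.82, [445.0, 75.0, 157.0]), (0.58, [424.0, 41.0, 164.0])]
side mat [(0.68, [447.0, 74.0, -6.0])]
```

The carousel hangs at z ≈ 157 as expected, over the mat centre. Setting it down.

Run:
```python
from turn import *
print(move_straight([446,75,90],vel=60,f_stop=8)); F("low")
print(move_straight([446,75,76],vel=8,f_stop=2.5)); F("touch")
p=current_tcp_pos(); dwell(.3); F("rest")
```

```text
False
low 42.6 F [-0.6  0.9 -4.5] M [-0.01  0.05 -0.02] tcp [446.2  75.   90.3] gap 0.352 g 47.0
True
touch 43.8 F [-0.6  2.   4.2] M [-0.01 -0.11 -0.03] tcp [445.7  75.3  80.2] gap 0.351 g 47.8
rest 44.1 F [-0.6  1.7  5.4] M [-0.02 -0.07 -0.06] tcp [445.6  75.3  80.1] gap 0.355 g 47.9
```

Contact came at TCP z 80.2, against 80.3 expected. I'll release, withdraw, check and view before handing in.

Run:
```python
from turn import *
move_straight([445.7,75.2,80.2],vel=10)
grip(.5); dwell(.2); F("open"); grip(.62); dwell(.1)
print(move_straight([445.7,75.2,140],vel=50,f_stop=5)); move_straight([445.7,75.2,230],vel=150); F("away")
movep([330,200,260],down(34)); dwell(.3)
ims={c:camera(c) for c in("top","side")}
for c in ims:
    for l in("carousel","vial_1","mat","red_cup","brown_bottle","marker"): print(c,l,[(round(float(d["score"]),2),np.round(d["at"]).tolist()) for d in pinpoint(c,l)[:4]])
a=cv2.resize(ims["top"][130:290,190:350],(400,400));b=cv2.resize(ims["side"][100:240,180:320],(400,400))
cv2.imwrite("pics/end.png",np.hstack([a,b])[:,:,::-1]); F("end")
```

```text
open 45.0 F [-0.3 -0.4  0.4] M [-0.06 -0.02  0.  ] tcp [445.6  75.2  80.1] gap 0.502 g 0.0
False
away 47.5 F [ 1.3 -1.2 -0.8] M [ 0.01 -0.05  0.05] tcp [445.   75.2 229. ] gap 0.619 g 0.0
top carousel []
top vial_1 [(0.64, [467.0, 110.0, 12.0]), (0.61, [428.0, 113.0, 12.0]), (0.47, [424.0, 37.0, 12.0]), (0.45, [470.0, 37.0, 8.0])]
top mat []
top red_cup [(0.61, [664.0, 101.0, 3.0]), (0.51, [463.0, 284.0, 138.0])]
top brown_bottle [(0.63, [642.0, -6.0, 0.0])]
top marker [(0.81, [416.0, -158.0, -5.0])]
side carousel [(0.56, [444.0, 79.0, 6.0])]
side vial_1 [(0.64, [422.0, 41.0, 10.0]), (0.62, [463.0, 42.0, 12.0]), (0.61, [465.0, 114.0, 12.0]), (0.4, [422.0, 106.0, 11.0])]
side mat []
side red_cup [(0.84, [671.0, 96.0, 2.0])]
side brown_bottle [(0.7, [637.0, -9.0, 3.0])]
side marker [(0.84, [417.0, -166.0, 1.0])]
end 49.2 F [-0.5 -0.2 -0.6] M [ 0.05 -0.03  0.  ] tcp [330.  200.1 260. ] gap 0.618 g 0.0
```

View pics/end.png

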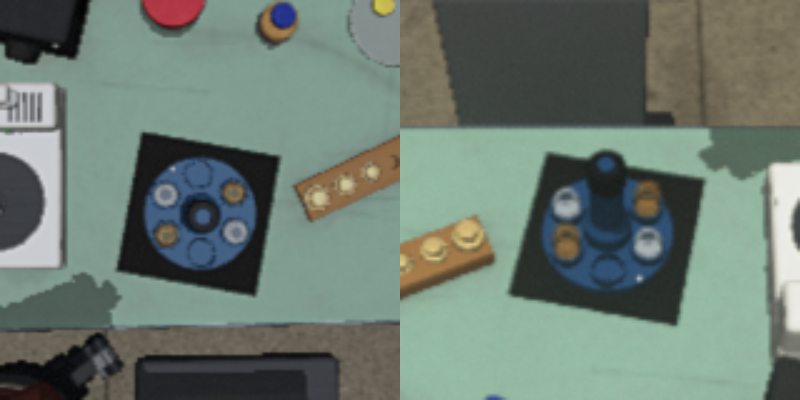

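The carousel stands centred on the mat with all four vials upright, the bystanders haven't moved, and the gripper is clear.

```bash
python3 -c "
from cell import *
print(hand_in())"
```

```text
the job is handed in; nothing more can be done
None
```

I took the carousel off the spindle (the lock let go after about 30° of turning), set it down centred on the mat with all four vials upright, released it and handed the job in; `hand_in()` returned no verdict.

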